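# Hold a seal stone before the camera in a sprung photographing jig

### The arm

A 6-joint arm with a two-finger parallel gripper is mounted at the origin on the work surface. World frame = base frame: x ahead of the robot, y to its left, z up, the work surface at z = 0. Lengths are in m, angles in rad, forces in N, time in s.
With the tool pointing down it reaches from about 0.275 to 0.975 m from the base axis. Payload 8.4 kg.
Tool frame: the origin (TCP) lies on the centre line of the jaws, within the pads' length; the fingertips stand 22 mm ahead of it and the grasp point (between the pads) lies 3 mm ahead of it; y points along the fingers, z is the direction in which the jaws open and shut, and the axes are right-handed (so a half turn about y gives the same grasp; the last joint's range is limited). The gripper opens to 92 mm and grips with 3 to 60 N. Pads are 20 mm wide; open, the fingers measure 128 mm over their backs; the gripper's body (75 mm by 189 mm) begins 69 mm behind the grasp point.
Start: joints at [1.235, 0.353, 1.633, -0, 1.155, -0.002], TCP at [0.205, 0.591, 0.237] pointing down, gripper open.
Joint ranges: [-2.63, 2.63], [-0.92, 2.1], [0.06, 2.66], [-1.3, 4.44], [0, 2.69], [-3.02, 3.02]. Speed limits (rad/s): [2.22, 2.22, 2.79, 3.14, 3.14, 3.14].

### API

Orientations are given as a unit quaternion [x, y, z, w].
In Python, from bench import manip gives the robot as it stands. The module is installed in compiled form; this text tells all that it offers.
- The arm moves only by the tool step_arm, never from a script. Its argument "commands" is a list of rows, each an object with "xyz": the shift along the tool's x, y, z in mm, a list of three; "rot": the turn, a rotation vector about the tool's x, y, z in degrees, a list of three; "hand": the closure in counts, from 0 (fully open) to 255 (shut). A call has 1 to 5 rows; each row shifts and turns the commanded pose from where the row before left it, along the tool's axes as they then stand; what a row does not reach is not made up. A row lasts 1/8 s, in which the tool goes at most 62.5 mm and 10.7 degrees, less where a joint would pass 70% of its speed; a pose out of reach is approached as far as the arm can. A call with a gripper value outside its range is refused whole. The fingers move at their own pace and stop on an object; "newtons" is the grip in N (left out, the last holds). Time passes only in rows, so rows that do not move let the fingers close. It gives the time, the measured TCP pose, the force and the opening at its end, in the units of the state.
- manip.sense(): the state, without advancing time (a new reading comes with each control period).
- manip.snapshot(name): name is "scene" or "top" or "wrist"; returns a dict with "pixels" (384x512x3 uint8, red, green, blue), "fx", "fy", "cx", "cy" (pixels), "pose" (4x4, takes a point from camera to world coordinates). Camera axes: x right, y up, looking along -z (the intrinsics and any distortion apply to the point x, -y, -z); pixel columns grow to the right and rows downward; lengths in m; the calibration is good to about 2 mm. A picture is of the moment at which its call begins. There is no depth.
- manip.job_done(): hands the job in, once; it reports no verdict.
Trained networks look in a picture, given as the dict that the camera call returned (one of the last four; its "shot" number tells which), for a name from the list of things; names that differ only in an ending like _2 or _b are one class to them, and where a whole thing is asked for, a point or a joint stands for the part that bears it (a point fixed in the world has none). Each returns a list of dicts, best first, with "score" (0 to 1); they miss things now and then, are a little off and sometimes report something else, mostly with a low value. They report only what shows in the picture. A call takes as long as a camera call. They do not tell look-alikes from the thing itself.
- manip.look_for(picture, query): "box" ([left, top, right, bottom] in pixels, round what is visible of it).
The state is a dict: "t": time; "joints": joint angles; "qd": joint speeds; "tau": joint torques, N m; "eef_pos": TCP position; "tcp_rot": TCP orientation; "contact_force": force on the tool from outside, world axes, zero at the start; "ft_torque": the same for the moment, N m; "width": finger opening in m.
Only numpy, scipy, OpenCV 4.12 (cv2) and the standard library are available. Lean on these libraries where they do the work, as an engineer would, in place of code of your own. Each camera call takes 0.05 s, during which the arm holds its last target. There are 200 camera calls.

### The job

Get the green seal stone ready for its side photograph: stand it upright in the carriage's square pocket and let go of it, then swing the blue locking lever fully shut over it while the carriage is still home. Then take the orange handle and pull the carriage out against its spring until its black pointer stands at the red band on the camera's foot, and finish while holding it there by the handle, as the spring would pull it back. Leave the other seals, the red ink dish and the brush pot where they are.

Things in the scene. Friction and masses are not known exactly. Their poses are not given: they have to be found in the camera images.
- seal_green: Pale green seal stone, 26 x 26 x 55 mm square block of roughly 80 to 125 g with a thin red foot, standing upright loose on the dark wooden tray. Origin: centre of its underside; z up its length, x and y square to its sides. Any of its four sides may face the camera
- seal_amber: Amber seal stone, same size, on the same tray; leave it alone. Origin: centre of its underside
- seal_grey: Dark grey seal stone, same size, on the same tray; leave it alone. Origin: centre of its underside
- tray: Fixed dark wooden board 270 x 85 x 10 mm on the table, origin at the centre of its underside, x along its length. The three seals stand on it in a row along x, in any order, 88 mm apart give or take 16 mm
- jig: Fixed dark steel base plate of the photographing jig, 300 x 150 x 12 mm, origin at the centre of its underside. Its x axis runs along the slide, away from the handle end: the carriage is pulled towards -x. Its y axis points to the side of the lever post, -y to the camera
- pocket (a point): Centre of the floor, 24 mm above the table, of the square pocket in the aluminium carriage; moves with it, axes as the jig's. Pocket 31 x 31 mm, sides along x and y, 16 mm deep; its top 4 mm flare at 45 deg. A seated seal stands 39 mm out, top 79 mm above the table. The 18 mm lever post (top 82 mm above the table) is 55 mm to +y, so jaws straddling the seal along x have most room
- carriage (a joint): Travel of the carriage in m: 0 home against its stop (the start), growing as it is pulled towards the jig's -x, end stop at 0.095. A spring pulls it home with 3.5 N at home and 70 N/m more with travel (about 8 N at 65 mm)
- handle (a point): Orange upright handle on the front of the carriage: block 18 mm (along the jig's x) x 26 mm (along y) x 58 mm high with rounded edges. This point is the centre of its top, 82 mm above the table. It stands 115 mm to -x of the pocket's centre and moves with the carriage
- lever (a joint): Angle of the blue locking lever in rad: 0 shut against its stop (arm towards the jig's -y, across the top of the seal with 4 mm to spare), growing as it opens towards the jig's -x (at 1.57 the arm points to -x); starts open at 1.3 to 1.8, end stop 1.9. It swings level about an upright hinge and stays where it is left (friction 0.1 N m)
- lever_hinge (a point): Point on the lever's upright hinge axis, at the top of the blue arm, 91 mm above the table; 55 mm to the jig's +y of the pocket's centre
- lever_knob (a point): Centre of the top of the lever's red upright knob: a pin 14 mm thick and 30 mm tall on top of the blue arm (arm 8 mm thick, 14 mm wide, underside 83 mm above the table), 80 mm from the hinge axis; knob top 121 mm above the table
- pointer (a point): Tip of the flat black pointer on the carriage's camera side, level with the pocket's centre along x; 40 mm above the table, moves with the carriage; axes as the jig's
- mark (a point): Middle of the red band, at its end next to the pointer, on the grey and white foot of the camera; 40 mm above the table. The band is 10 mm wide along the jig's x and runs across it; axes as the jig's. The carriage is at the mark when the pointer and this point have the same place along x, 45 to 75 mm of travel from home
- camera: Small black camera on a foot, fixed beside the jig on its -y side, looking across at the carriage; 62 mm wide, top 80 mm above the table. Origin: on the table under the middle of the red band, axes as the jig's; the camera is 60 to 96 mm to -y of it
- ink_dish: White ceramic dish with red ink paste, 80 mm across and 18 mm high, loose; leave it alone. Origin: centre of its underside
- brush_pot: Blue ceramic pot with brushes, 84 mm across, 100 mm high (brushes to 220 mm), loose; leave it alone. Origin: centre of its underside
Not all that is in view belongs to the job. What is meant by the seal_green is not pink, purple or yellow, and is the smaller of those in its own colour.

How it is judged:
By the outcome, as a careful person would: the job done as asked, in the order asked, and still so for the second after the job is handed in, while the arm keeps its last pose, push and grip.
It also fails if it takes over 70 s, if anything falls off the work surface, if the arm or the gripper's body presses on something with over 40 N, if the wrist force passes 120 N, or if a joint passes its speed limit or range.

## Working session

There is one attempt and no reset: what is moved stays moved. The work goes in short steps, Python scripts to look and compute and a tool call to move; the robot and the scene stay as the last step left them, time stands still between calls to the robot, and variables do not carry over. Pictures are saved under pics/ and viewed, about 8 in all and at most 12, crops included, and the job is handed in when it is done.

Besides the shell and the picture viewer there is one more tool, called as name(argument=value, ...) on one line, values as JSON. step_arm: Moves the arm, as the interface text tells. Its arguments: {"type":"object","properties":{"commands":{"type":"array"},"newtons":{"type":"number"}},"required":["commands"]}

```bash
mkdir -p pics; cat > h.py <<'E'
import numpy as np, cv2
from bench import manip
from scipy.spatial.transform import Rotation as R
def snap(n,f=None):
    p=manip.snapshot(n)
    if f: cv2.imwrite('pics/'+f,p['pixels'][:,:,::-1])
    return p
def ray(p,u,v):
    T=np.array(p['pose']);d=np.array([(u-p['cx'])/p['fx'],-(v-p['cy'])/p['fy'],-1.])
    return T[:3,3],T[:3,:3]@d
def at(p,u,v,z):
    o,d=ray(p,u,v);return o+d*(z-o[2])/d[2]
def proj(p,X):
    T=np.array(p['pose']);q=T[:3,:3].T@(np.array(X)-T[:3,3])
    return np.array([p['cx']-p['fx']*q[0]/q[2],p['cy']+p['fy']*q[1]/q[2]])
E
python3 - <<'E'
from h import *
np.set_printoptions(precision=3,suppress=True)
print(manip.sense())
ims=[]
for n in ['top','scene']:
    p=snap(n,n+'0.png'); print(n,p['fx'],p['fy'],p['cx'],p['cy'],{k:v for k,v in p.items() if k not in('pixels',)})
    for q in ['seal_green','seal_amber','seal_grey','tray','jig','pocket','handle','lever_knob','lever','pointer','mark','camera','ink_dish','brush_pot']:
        print(q,[(np.round(d['box']).tolist(),round(d['score'],2)) for d in manip.look_for(p,q)[:4]])
E
```

```text
{'t': 0.0, 'joints': array([ 1.235,  0.354,  1.634,  0.   ,  1.155, -0.002]), 'qd': array([ 0.   , -0.001, -0.   ,  0.001,  0.001, -0.002]), 'tau': array([  0.001, -59.385, -33.42 ,   0.07 ,   0.024,  -0.   ]), 'eef_pos': array([0.205, 0.59 , 0.236]), 'tcp_rot': array([ 0.698, -0.118,  0.117, -0.697]), 'contact_force': array([ 0.184,  1.518, -0.156]), 'ft_torque': array([ 0.031, -0.022,  0.031]), 'width': 0.09202537253161444}
top 352.3865898806875 352.3865898806875 256.90975292753836 187.75268349260338 {'fx': 352.3865898806875, 'fy': 352.3865898806875, 'cx': 256.90975292753836, 'cy': 187.75268349260338, 'pose': array([[ 0.02 ,  0.984, -0.175,  0.381],
       [-1.   ,  0.021,  0.006,  0.005],
       [ 0.01 ,  0.175,  0.985,  1.082],
       [ 0.   ,  0.   ,  0.   ,  1.   ]]), 'shot': 1}
seal_green [([389.0, 185.0, 404.0, 194.0], 0.65), ([376.0, 140.0, 398.0, 154.0], 0.62), ([389.0, 157.0, 413.0, 177.0], 0.49), ([309.0, 168.0, 326.0, 187.0], 0.48)]
seal_amber [([354.0, 196.0, 367.0, 209.0], 0.49)]
seal_grey [([358.0, 224.0, 373.0, 235.0], 0.43)]
tray [([336.0, 156.0, 378.0, 247.0], 0.79
[... 1201 characters left out ...]
 112.0, 378.0, 181.0], 0.32)]
seal_grey [([111.0, 245.0, 133.0, 273.0], 0.85)]
tray [([105.0, 255.0, 209.0, 325.0], 0.93)]
jig [([207.0, 163.0, 315.0, 232.0], 0.88)]
pocket [([244.0, 161.0, 299.0, 219.0], 0.71)]
handle [([244.0, 164.0, 294.0, 217.0], 0.67)]
lever_knob [([264.0, 164.0, 296.0, 180.0], 0.48)]
lever [([266.0, 162.0, 296.0, 185.0], 0.46)]
pointer [([244.0, 266.0, 279.0, 300.0], 0.67), ([240.0, 163.0, 304.0, 214.0], 0.58)]
mark [([218.0, 205.0, 258.0, 244.0], 0.74), ([111.0, 247.0, 132.0, 271.0], 0.55), ([265.0, 160.0, 294.0, 181.0], 0.39)]
camera [([220.0, 209.0, 258.0, 243.0], 0.66)]
ink_dish [([243.0, 266.0, 279.0, 298.0], 0.82)]
brush_pot [([347.0, 111.0, 379.0, 178.0], 0.94)]
```

View pics/top0.png

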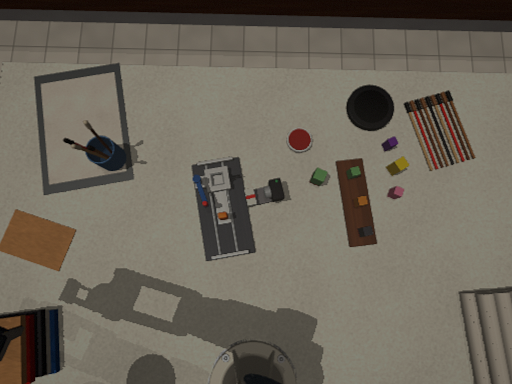

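View pics/scene0.png

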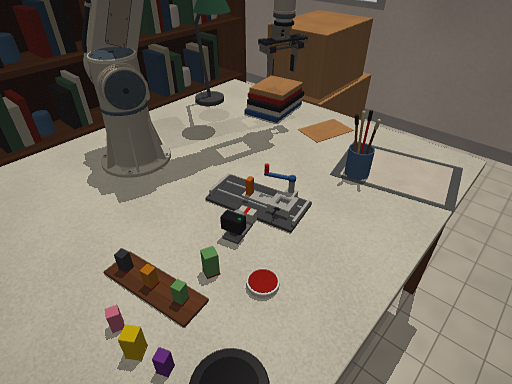

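Viewed 2. In the scene picture the green candidates are the block on the tray (179,293) and a larger, taller green block beside the tray (209,262). In the top picture they are at (355,172) and (319,177). The smaller one, on the tray, fits. I'll confirm it in one enlarged crop and measure the jig from the same picture.

```bash
python3 - <<'E'
from h import *
a=cv2.imread('pics/top0.png');b=cv2.imread('pics/scene0.png')
def c(im,x0,y0,x1,y1,W,H): return cv2.resize(im[y0:y1,x0:x1],(W,H),interpolation=cv2.INTER_CUBIC)
# top jig 186..296 x150..266 at 5x -> 
A=c(a,184,150,294,264,550,570); B=c(a,300,150,340,190,240,240); B2=c(a,335,155,375,195,240,240)
out=np.zeros((570,800,3),np.uint8);out[:,:550]=A;out[:240,555:795]=B;out[245:485,555:795]=B2
cv2.imwrite('pics/c1.png',out)
C=c(b,160,150,320,310,600,600);cv2.imwrite('pics/c2.png',C)
E
```

```text
(no output)
```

View pics/c1.png

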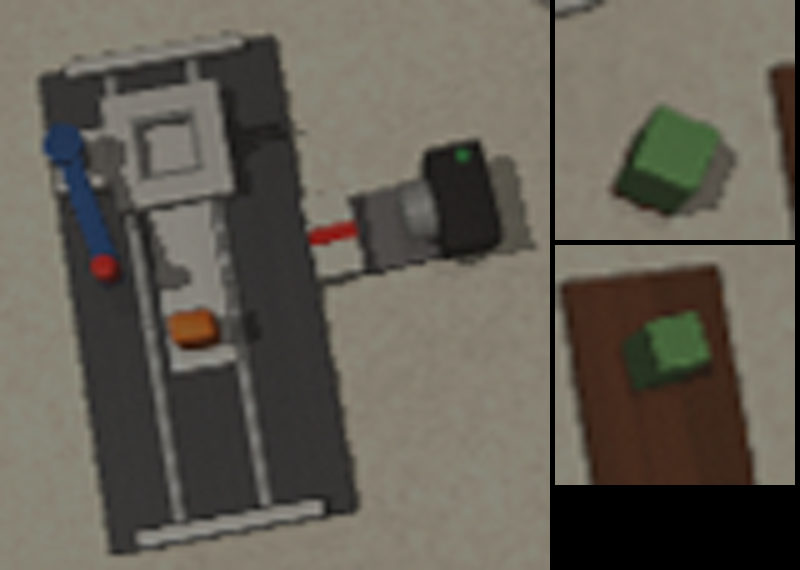

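View pics/c2.png

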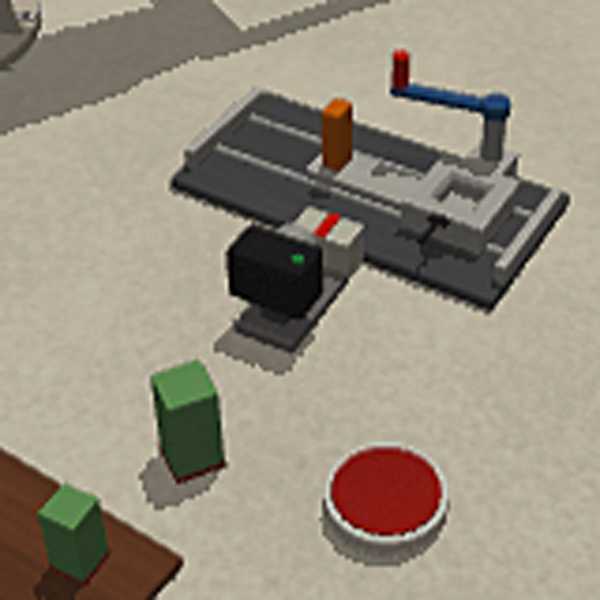

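Viewed 4. The crops confirm it: the block on the tray (scene 179,293; top 357,172) is clearly smaller than the loose taller block (209,262). So the tray block is seal_green. The lever is open, with its knob at top (205,203). Now I'll convert these to world positions.

```bash
python3 - <<'E'
from h import *
np.set_printoptions(precision=4,suppress=True)
p=snap('top');s=snap('scene')
cr=lambda x,y,z:at(p,184+x/5-.5,150+y/5-.5,z)
C=[cr(*q,.012) for q in[(40,75),(277,37),(355,512),(110,552)]]
print('jig c',np.mean(C,0),'sides',[np.linalg.norm(C[i]-C[i-1]) for i in range(4)])
ax=(C[0]-C[3]+C[1]-C[2]);print('yaw deg',np.degrees(np.arctan2(ax[1],ax[0])))
pk=cr(168,146,.040);print('pocket',pk)
print('handle',cr(195,322,.082),'hinge',cr(63,137,.091),'knob',cr(103,265,.121))
print('mark',cr(310,239,.04),'pointer', cr(300,130,.04))
# seal top
for pic,(x0,y0,x1,y1) in((p,(340,160,372,185)),(s,(165,275,195,310))):
    im=pic['pixels'][y0:y1,x0:x1].astype(int);g=(im[...,1]>im[...,0]+25)&(im[...,1]>im[...,2]+25)
    v=im[...,1][g];t=(v.max()+v.min())/2
    m=(g&(im[...,1]>t)).astype(np.uint8);ys,xs=np.nonzero(m)
    r=cv2.minAreaRect(np.c_[xs,ys].astype(np.float32));print(m.sum(),xs.mean()+x0,ys.mean()+y0,at(pic,xs.mean()+x0,ys.mean()+y0,.065))
    b=np.array([at(pic,q[0]+x0,q[1]+y0,.065)[:2] for q in cv2.boxPoints(r)]);print(b, np.degrees(np.arctan2(*(b[1]-b[0])[::-1])))
for q in['seal_amber','seal_grey']:
    d=manip.look_for(p,q)[0]['box'];print(q,at(p,(d[0]+d[2])/2,(d[1]+d[3])/2,.05))
print(at(p,319,173,.08))
T=R.from_quat(manip.sense()['tcp_rot']).as_matrix();print(T)
w=snap('wrist');print(np.array(w['pose']),w['fx'],w['cx'],w['cy'])
E
```

```text
jig c [0.5084 0.1025 0.012 ] sides [np.float64(0.2957280394442598), np.float64(0.14946674527835152), np.float64(0.29683560353322325), np.float64(0.14749060839741876)]
yaw deg 10.868995374273657
pocket [0.591  0.1194 0.04  ]
handle [0.4808 0.0954 0.082 ] hinge [0.5847 0.1741 0.091 ] knob [0.5072 0.1435 0.121 ]
mark [0.5362 0.0324 0.04  ] pointer [0.6026 0.0401 0.04  ]
48 355.2708333333333 170.77083333333334 [ 0.6189 -0.2917  0.065 ]
[[ 0.627  -0.2792]
 [ 0.6338 -0.2981]
 [ 0.6121 -0.3046]
 [ 0.6053 -0.2857]] -70.19102128986287
100 177.87 284.58 [ 0.6179 -0.2922  0.065 ]
[[ 0.6088 -0.3051]
 [ 0.6003 -0.2797]
 [ 0.6262 -0.2787]
 [ 0.6339 -0.3037]] 108.58367915198853
seal_amber [ 0.5313 -0.3117  0.05  ]
seal_grey [ 0.4379 -0.3147  0.05  ]
[ 0.6063 -0.1811  0.08  ]
[[ 0.9448 -0.      0.3276]
 [-0.3276  0.      0.9448]
 [-0.     -1.     -0.    ]]
[[ 0.3279 -0.9152 -0.2342  0.1398]
 [ 0.9447  0.3177  0.0809  0.6123]
 [ 0.0003 -0.2478  0.9688  0.3842]
 [ 0.      0.      0.      1.    ]] 339.37614992520406 250.98840844912172 189.14177615060794
```

```bash
cat >> h.py <<'E'
def plan(tgt,yaw,n,s=None):
    "n rows from present pose to TCP tgt with tool z at world yaw (deg), tool y down"
    s=s or manip.sense();M=R.from_quat(s['tcp_rot']);P=np.array(s['eef_pos'])
    x=[np.sin(np.radians(yaw)),-np.cos(np.radians(yaw)),0]; y=[0,0,-1.]; z=np.cross(x,y)
    G=R.from_matrix(np.c_[x,y,z]); 
    rv=(M.inv()*G).as_rotvec(); D=(np.array(tgt)-P)/n
    print('now',P.round(4),'yaw',round(float(np.degrees(np.arctan2(*M.as_matrix()[[1,0],2]))),1),'w',round(float(s['width']),4),'F',np.round(s['contact_force'],1),'t',s['t'])
    Q=M
    for i in range(n):
        print(i,(Q.inv().apply(D)*1000).round(1).tolist(),np.degrees(rv/n).round(1).tolist()); Q=Q*R.from_rotvec(rv/n)
E
python3 -c "
from h import *
plan([.58,.118,.25],11,15)"
```

```text
now [0.2048 0.5905 0.2366] yaw 70.9 w 0.0916 F [0.6 0.6 0. ] t 1.75
0 [34.0, -0.9, -21.6] [0.0, 4.0, 0.0]
1 [35.4, -0.9, -19.1] [0.0, 4.0, 0.0]
2 [36.6, -0.9, -16.6] [0.0, 4.0, 0.0]
3 [37.7, -0.9, -14.1] [0.0, 4.0, 0.0]
4 [38.6, -0.9, -11.4] [0.0, 4.0, 0.0]
5 [39.3, -0.9, -8.7] [0.0, 4.0, 0.0]
6 [39.8, -0.9, -5.9] [0.0, 4.0, 0.0]
7 [40.1, -0.9, -3.1] [0.0, 4.0, 0.0]
8 [40.2, -0.9, -0.3] [0.0, 4.0, 0.0]
9 [40.1, -0.9, 2.5] [0.0, 4.0, 0.0]
10 [39.9, -0.9, 5.2] [0.0, 4.0, 0.0]
11 [39.4, -0.9, 8.0] [0.0, 4.0, 0.0]
12 [38.8, -0.9, 10.7] [0.0, 4.0, 0.0]
13 [37.9, -0.9, 13.4] [0.0, 4.0, 0.0]
14 [36.9, -0.9, 16.0] [0.0, 4.0, 0.0]
```

step_arm(commands=[{"xyz": [34, -1, -21.6], "rot": [0, 4, 0], "hand": 85}, {"xyz": [35.4, -1, -19], "rot": [0, 4, 0], "hand": 85}, {"xyz": [36.6, -1, -16.6], "rot": [0, 4, 0], "hand": 85}, {"xyz": [37.7, -1, -14], "rot": [0, 4, 0], "hand": 85}, {"xyz": [38.6, -1, -11.4], "rot": [0, 4, 0], "hand": 85}])

```text
t: 2.38
eef_pos: [0.3307, 0.4321, 0.2417]
tcp_rot: [-0.666, 0.237, -0.238, 0.666]
contact_force: [-0.2, -0.8, 0.4]
width: 0.0612
```

step_arm(commands=[{"xyz": [39.3, -1, -8.7], "rot": [0, 4, 0], "hand": 85}, {"xyz": [39.8, -1, -6], "rot": [0, 4, 0], "hand": 85}, {"xyz": [40, -1, -3], "rot": [0, 4, 0], "hand": 85}, {"xyz": [40, -1, 0], "rot": [0, 4, 0], "hand": 85}, {"xyz": [40, -1, 2.5], "rot": [0, 4, 0], "hand": 85}])

```text
t: 3.0
eef_pos: [0.4558, 0.275, 0.2468]
tcp_rot: [-0.615, 0.35, -0.35, 0.615]
contact_force: [-0.4, -0.1, -0.7]
width: 0.0614
```

step_arm(commands=[{"xyz": [40, -1, 5.2], "rot": [0, 4, 0], "hand": 85}, {"xyz": [39.4, -1, 8], "rot": [0, 4, 0], "hand": 85}, {"xyz": [38.8, -1, 10.7], "rot": [0, 4, 0], "hand": 85}, {"xyz": [37.9, -1, 13.4], "rot": [0, 4, 0], "hand": 85}, {"xyz": [36.9, -1, 16], "rot": [0, 4, 0], "hand": 85}])

```text
t: 3.62
eef_pos: [0.5805, 0.1171, 0.2517]
tcp_rot: [-0.544, 0.451, -0.451, 0.545]
contact_force: [0.4, 0.1, -0.3]
width: 0.061
```

```bash
python3 - <<'E'
from h import *
np.set_printoptions(precision=4,suppress=True)
w=snap('wrist','w1.png');s=manip.sense();print(s['eef_pos'],s['width'],s['t'])
im=cv2.resize(w['pixels'][:,:,::-1],(768,576),interpolation=cv2.INTER_CUBIC);cv2.imwrite('pics/w1b.png',im)
import pickle;pickle.dump(w,open('w1.pkl','wb'))
for n,X in dict(pk=[.591,.1194,.04],handle=[.4808,.0954,.082],hinge=[.5847,.1741,.091],knob=[.5072,.1435,.121],mark=[.536,.032,.04]).items(): print(n,proj(w,X)*1.5)
plan([.618,-.292,.20],19.5,11,s)
E
```

```text
[0.5832 0.1139 0.2519] 0.06129672247764021 3.675
pk [390.5498 251.6804]
handle [215.7425 268.7086]
hinge [400.3748 176.4944]
knob [252.0943 208.2442]
mark [296.5561 350.5748]
now [0.5832 0.1139 0.2519] yaw 10.5 w 0.0613 F [ 2.5 -1.6 -0.2] t 3.675
0 [36.9, 4.8, -3.6] [-0.0, -0.8, 0.0]
1 [36.8, 4.8, -4.1] [-0.0, -0.8, 0.0]
2 [36.7, 4.8, -4.7] [-0.0, -0.8, 0.0]
3 [36.7, 4.8, -5.2] [-0.0, -0.8, 0.0]
4 [36.6, 4.8, -5.7] [-0.0, -0.8, 0.0]
5 [36.5, 4.8, -6.2] [-0.0, -0.8, 0.0]
6 [36.4, 4.7, -6.8] [-0.0, -0.8, 0.0]
7 [36.3, 4.7, -7.3] [-0.0, -0.8, 0.0]
8 [36.2, 4.7, -7.8] [-0.0, -0.8, 0.0]
9 [36.1, 4.7, -8.3] [-0.0, -0.8, 0.0]
10 [36.0, 4.7, -8.8] [-0.0, -0.8, 0.0]
```

View pics/w1b.png

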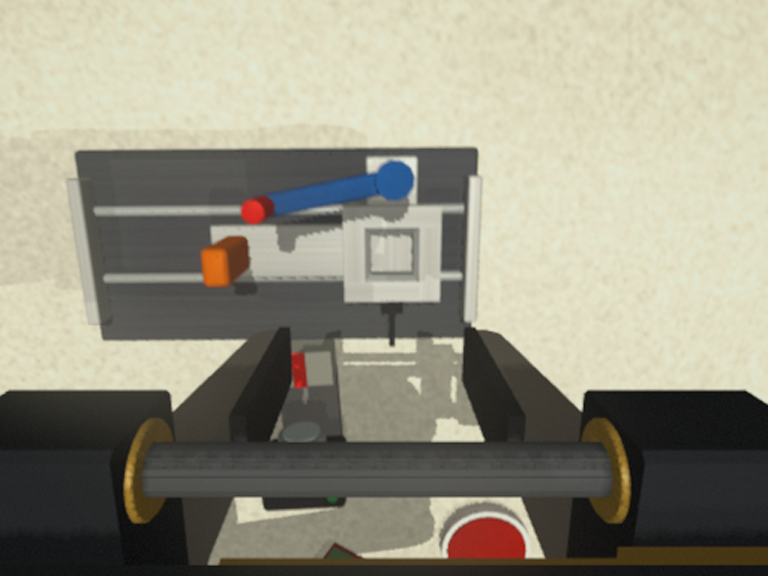

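Viewed 5. The wrist picture shows the pocket mouth at (392,254), the handle top at (216,267), the knob at (254,211), the hinge at (394,180), the pointer tip at (392,344) and the mark's band end at about (299,352). These agree with the top-view estimates to about 2–4 mm. I'll refine from these and go to the seal.

```bash
python3 - <<'E'
from h import *
import pickle
np.set_printoptions(precision=4,suppress=True)
w=pickle.load(open('w1.pkl','rb'))
a=lambda x,y,z:at(w,x/1.5-.17,y/1.5-.17,z)
o={k:a(*v) for k,v in dict(pk=(392,254,.04),handle=(216,267,.082),hinge=(394,180,.091),knob=(254,211,.121),pointer=(392,344,.04),mark=(299,353,.04),pTL=(77,151,.012),pTR=(477,148,.012),pBL=(103,339,.012)).items()}
for k,v in o.items():print(k,v)
f=lambda d:np.degrees(np.arctan2(d[1],d[0]))
print('yaws',f(o['pTR']-o['pTL']),f(o['pTL']-o['pBL'])-90,f(o['pk']-o['handle']),f(o['hinge']-o['pk'])-90, f(o['pk']-o['pointer'])-90)
E
```

```text
pk [0.5921 0.1181 0.04  ]
handle [0.4807 0.0967 0.082 ]
hinge [0.5812 0.1715 0.091 ]
knob [0.5083 0.1423 0.121 ]
pointer [0.6054 0.0507 0.04  ]
mark [0.5379 0.0306 0.04  ]
pTL [0.3515 0.1455 0.012 ]
pTR [0.6401 0.2023 0.012 ]
pBL [0.3785 0.0013 0.012 ]
yaws 11.139557947386434 10.594804739400715 10.86922233314448 11.56217105108108 11.14658098476292
```

step_arm(commands=[{"xyz": [36, 5, -4], "rot": [0, -0.8, 0], "hand": 85}, {"xyz": [37, 5, -4], "rot": [0, -0.8, 0], "hand": 85}, {"xyz": [37, 5, -5], "rot": [0, -0.8, 0], "hand": 85}, {"xyz": [37, 5, -5], "rot": [0, -0.8, 0], "hand": 85}, {"xyz": [37, 5, -6], "rot": [0, -0.8, 0], "hand": 85}])

```text
t: 4.3
eef_pos: [0.5961, -0.0677, 0.2265]
tcp_rot: [-0.561, 0.431, -0.431, 0.561]
contact_force: [0.3, -0.2, -0.4]
width: 0.0614
```

step_arm(commands=[{"xyz": [37, 5, -6], "rot": [0, -0.8, 0], "hand": 85}, {"xyz": [36, 5, -7], "rot": [0, -0.8, 0], "hand": 85}, {"xyz": [36, 5, -7], "rot": [0, -0.8, 0], "hand": 85}, {"xyz": [25, 5, -8], "rot": [0, -0.8, 0], "hand": 85}, {"xyz": [10, 5, -8], "rot": [0, -0.8, 0], "hand": 85}])

```text
t: 4.92
eef_pos: [0.6014, -0.2163, 0.2012]
tcp_rot: [0.575, -0.411, 0.411, -0.575]
contact_force: [-0.6, -0.2, 0.8]
width: 0.0614
```

step_arm(commands=[{"xyz": [0, 0, 0], "rot": [0, -1, 0], "hand": 85}])

```text
t: 5.05
eef_pos: [0.6008, -0.2152, 0.201]
tcp_rot: [0.579, -0.407, 0.406, -0.579]
contact_force: [-0.5, -0.2, -0.1]
width: 0.0613
```

```bash
python3 - <<'E'
from h import *
np.set_printoptions(precision=4,suppress=True)
w=snap('wrist');s=manip.sense()
im=cv2.resize(w['pixels'][:,:,::-1],(768,576),interpolation=cv2.INTER_CUBIC);cv2.imwrite('pics/w2.png',im)
import pickle;pickle.dump(w,open('w2.pkl','wb'))
print(proj(w,[.618,-.292,.065])*1.5)
plan([.618,-.292,.20],19.5,3,s)
E
```

```text
[360.0094 401.0656]
now [ 0.6011 -0.2147  0.2014] yaw 20.0 w 0.0612 F [ 0.3  0.5 -0.1] t 5.1
0 [26.1, 0.4, -3.5] [0.0, 0.2, -0.0]
1 [26.2, 0.5, -3.4] [0.0, 0.2, -0.0]
2 [26.2, 0.5, -3.4] [0.0, 0.2, -0.0]
```

View pics/w2.png

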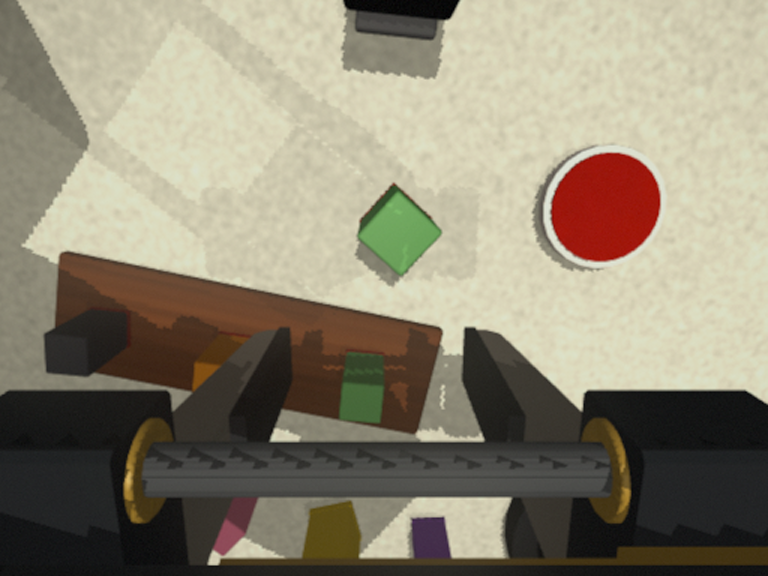

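Viewed 6. The target's top face is at about (362,401), as predicted (360,401). Its corners are at (340,419), (381,423), (384,383) and (343,381). The big green decoy is at (400,231).

```bash
python3 - <<'E'
from h import *
import pickle
np.set_printoptions(precision=4,suppress=True)
w=pickle.load(open('w2.pkl','rb'))
x0,y0,x1,y1=215,225,262,287
im=w['pixels'][y0:y1,x0:x1].astype(int);g=((im[...,1]>im[...,0]+20)&(im[...,1]>im[...,2]+20))
m=g.astype(np.uint8);n,l,st,ce=cv2.connectedComponentsWithStats(m);print(st[1:],)
ys,xs=np.nonzero(m);print(x0+xs.min(),x0+xs.max(),y0+ys.min(),y0+ys.max())
for y in range(0,y1-y0,3):
    r=np.nonzero(m[y])[0]
    if len(r):print(y+y0,r.min()+x0,r.max()+x0,int(im[y][m[y]>0][:,1].mean()))
P=[at(w,a/1.5-.17,b/1.5-.17,.065) for a,b in[(340,419),(381,423),(384,382),(343,381)]]
print(np.array(P),np.mean(P,0),[np.degrees(np.arctan2(*(P[i]-P[j])[[1,0]])) for i,j in((1,0),(2,3),(3,0),(2,1))],[np.linalg.norm(P[i]-P[i-1]) for i in range(4)])
E
```

```text
[[ 17  10   6   2   8]
 [ 25  11   3   2   4]
 [ 31  11   1   1   1]
 [ 38  12   1   1   1]
 [ 15  21  19   4  44]
 [ 35  21   5   4  11]
 [ 12  29  29  28 683]]
227 255 235 281
237 242 253 81
246 231 251 82
249 230 254 79
255 229 241 84
258 228 255 103
261 228 254 104
264 228 254 104
267 227 254 102
270 227 253 103
273 227 253 103
276 227 253 102
279 227 252 101
[[ 0.6102 -0.3075  0.065 ]
 [ 0.6349 -0.3015  0.065 ]
 [ 0.6272 -0.2751  0.065 ]
 [ 0.6037 -0.2828  0.065 ]] [ 0.619  -0.2917  0.065 ] [np.float64(13.665204130666408), np.float64(18.324929322971926), np.float64(104.76758261522619), np.float64(106.201377044983)] [np.float64(0.025500217623613108), np.float64(0.025432734704972797), np.float64(0.02753609677940698), np.float64(0.02478678344320825)]
```

```bash
python3 -c "
from h import *
plan([.619,-.2917,.12],16,5)"
```

```text
now [ 0.6011 -0.2147  0.2014] yaw 20.0 w 0.0612 F [ 0.3  0.5 -0.1] t 5.1
0 [15.7, 16.3, -1.9] [0.0, 0.8, -0.0]
1 [15.7, 16.3, -1.7] [0.0, 0.8, -0.0]
2 [15.7, 16.3, -1.5] [0.0, 0.8, -0.0]
3 [15.8, 16.3, -1.2] [0.0, 0.8, -0.0]
4 [15.8, 16.3, -1.0] [0.0, 0.8, -0.0]
```

step_arm(commands=[{"xyz": [20, 6, -2], "rot": [0, 1, 0], "hand": 85}, {"xyz": [20, 12, -2], "rot": [0, 1, 0], "hand": 85}, {"xyz": [20, 18, -2], "rot": [0, 1, 0], "hand": 85}, {"xyz": [18.5, 24, -1.3], "rot": [0, 1, 0], "hand": 85}, {"xyz": [0, 21, 0], "rot": [0, 0, 0], "hand": 85}])

```text
t: 5.72
eef_pos: [0.619, -0.2936, 0.1181]
tcp_rot: [0.564, -0.427, 0.426, -0.564]
contact_force: [0.5, 0.5, -0.4]
width: 0.0614
```

step_arm(commands=[{"xyz": [0, 0, 0], "rot": [0, 0, 0], "hand": 85}, {"xyz": [0, 0, 0], "rot": [0, 0, 0], "hand": 85}])

```text
t: 5.98
eef_pos: [0.6196, -0.2916, 0.1208]
tcp_rot: [-0.564, 0.426, -0.426, 0.564]
contact_force: [1.1, -0.7, 0.1]
width: 0.0617
```

```bash
python3 -c "
from h import *
plan([.619,-.2917,.054],16,3)"
```

```text
now [ 0.6196 -0.2916  0.1208] yaw 15.9 w 0.0617 F [ 1.1 -0.7  0.1] t 5.975
0 [-0.0, 22.3, -0.2] [-0.0, -0.0, -0.0]
1 [-0.0, 22.3, -0.2] [-0.0, -0.0, -0.0]
2 [-0.0, 22.3, -0.2] [-0.0, -0.0, -0.0]
```

step_arm(commands=[{"xyz": [0, 22, 0], "rot": [0, 0, 0], "hand": 85}, {"xyz": [0, 22, -0.5], "rot": [0, 0, 0], "hand": 85}, {"xyz": [0, 22, 0], "rot": [0, 0, 0], "hand": 85}, {"xyz": [0, 0, 0], "rot": [0, 0, 0], "hand": 85}, {"xyz": [0, 0, 0], "rot": [0, 0, 0], "hand": 140}], newtons=20)

```text
t: 6.6
eef_pos: [0.6192, -0.2923, 0.0548]
tcp_rot: [-0.564, 0.426, -0.426, 0.564]
contact_force: [-0.4, -0.7, -0.3]
width: 0.0532
```

step_arm(commands=[{"xyz": [0, 0, 0], "rot": [0, 0, 0], "hand": 220}, {"xyz": [0, 0, 0], "rot": [0, 0, 0], "hand": 220}, {"xyz": [0, 0, 0], "rot": [0, 0, 0], "hand": 220}, {"xyz": [0, 0, 0], "rot": [0, 0, 0], "hand": 220}])

```text
t: 7.1
eef_pos: [0.6191, -0.2923, 0.0551]
tcp_rot: [-0.564, 0.426, -0.426, 0.564]
contact_force: [-0.0, -0.5, 3.0]
width: 0.0258
```

step_arm(commands=[{"xyz": [0, -15, 0], "rot": [0, 0, 0], "hand": 220}, {"xyz": [0, -35, 0], "rot": [0, 0, 0], "hand": 220}, {"xyz": [0, -40, 0], "rot": [0, 0, 0], "hand": 220}, {"xyz": [0, -35, 0], "rot": [0, 0, 0], "hand": 220}, {"xyz": [0, 0, 0], "rot": [0, 0, 0], "hand": 220}])

```text
t: 7.72
eef_pos: [0.6206, -0.2929, 0.1836]
tcp_rot: [-0.564, 0.424, -0.428, 0.565]
contact_force: [0.4, 0.3, -2.3]
width: 0.026
```

```bash
python3 -c "
from h import *
plan([.592,.1185,.18],11,12)"
```

```text
now [ 0.6206 -0.2929  0.1836] yaw 15.9 w 0.026 F [ 0.4  0.3 -2.3] t 7.725
0 [-33.6, 0.2, 7.1] [-0.0, 0.4, 0.0]
1 [-33.7, 0.2, 6.8] [-0.0, 0.4, 0.0]
2 [-33.7, 0.2, 6.6] [-0.0, 0.4, 0.0]
3 [-33.8, 0.2, 6.4] [-0.0, 0.4, 0.0]
4 [-33.8, 0.2, 6.1] [-0.0, 0.4, 0.0]
5 [-33.9, 0.2, 5.9] [-0.0, 0.4, 0.0]
6 [-33.9, 0.2, 5.6] [-0.0, 0.4, 0.0]
7 [-33.9, 0.3, 5.4] [-0.0, 0.4, 0.0]
8 [-34.0, 0.3, 5.2] [-0.0, 0.4, 0.0]
9 [-34.0, 0.3, 4.9] [-0.0, 0.4, 0.0]
10 [-34.0, 0.3, 4.7] [-0.0, 0.4, 0.0]
11 [-34.1, 0.3, 4.4] [-0.0, 0.4, 0.0]
```

step_arm(commands=[{"xyz": [-20, 0, 5], "rot": [0, 0.4, 0], "hand": 220}, {"xyz": [-30, 0, 6], "rot": [0, 0.4, 0], "hand": 220}, {"xyz": [-40, 0, 8], "rot": [0, 0.4, 0], "hand": 220}, {"xyz": [-40, 0, 8], "rot": [0, 0.4, 0], "hand": 220}, {"xyz": [-40, 0, 8], "rot": [0, 0.4, 0], "hand": 220}])

```text
t: 8.35
eef_pos: [0.6072, -0.1162, 0.1778]
tcp_rot: [0.557, -0.437, 0.435, -0.556]
contact_force: [0.0, -0.5, -1.5]
width: 0.0257
```

step_arm(commands=[{"xyz": [-40, 0, 7], "rot": [0, 0.4, 0], "hand": 220}, {"xyz": [-40, 0, 7], "rot": [0, 0.4, 0], "hand": 220}, {"xyz": [-40, 0, 6], "rot": [0, 0.4, 0], "hand": 220}, {"xyz": [-40, 0, 6], "rot": [0, 0.4, 0], "hand": 220}, {"xyz": [-40, 0, 5], "rot": [0, 0.4, 0], "hand": 220}])

```text
t: 8.98
eef_pos: [0.5918, 0.0851, 0.1778]
tcp_rot: [0.55, -0.446, 0.445, -0.548]
contact_force: [1.1, -0.3, -1.6]
width: 0.0259
```

step_arm(commands=[{"xyz": [-25, 0, 4], "rot": [0, 0.4, 0], "hand": 220}, {"xyz": [-10, 0, 2], "rot": [0, 0.5, 0], "hand": 220}, {"xyz": [0, 0, 0], "rot": [0, 0, 0], "hand": 220}, {"xyz": [0, 0, 0], "rot": [0, 0, 0], "hand": 220}])

```text
t: 9.48
eef_pos: [0.5923, 0.1177, 0.1792]
tcp_rot: [0.546, -0.45, 0.45, -0.545]
contact_force: [-0.3, 1.2, -1.1]
width: 0.0256
```

```bash
python3 -c "
from h import *
plan([.592,.1185,.11],11,3)
w=snap('wrist');p=snap('top')
a=cv2.resize(w['pixels'],(640,480),interpolation=2)
b=cv2.resize(p['pixels'][150:264,184:294],(400,414),interpolation=2)
o=np.zeros((480,800,3),np.uint8);o[:,:480]=a[:,80:560];o[:320,480:]=b[:320,40:360];cv2.imwrite('pics/w3.png',o[:,:,::-1])
"
```

```text
now [0.5923 0.1177 0.1792] yaw 11.0 w 0.0256 F [-0.3  1.2 -1.1] t 9.475
0 [-0.3, 23.1, -0.0] [0.0, -0.0, 0.0]
1 [-0.3, 23.1, -0.0] [0.0, -0.0, 0.0]
2 [-0.3, 23.1, -0.0] [0.0, -0.0, 0.0]
```

View pics/w3.png

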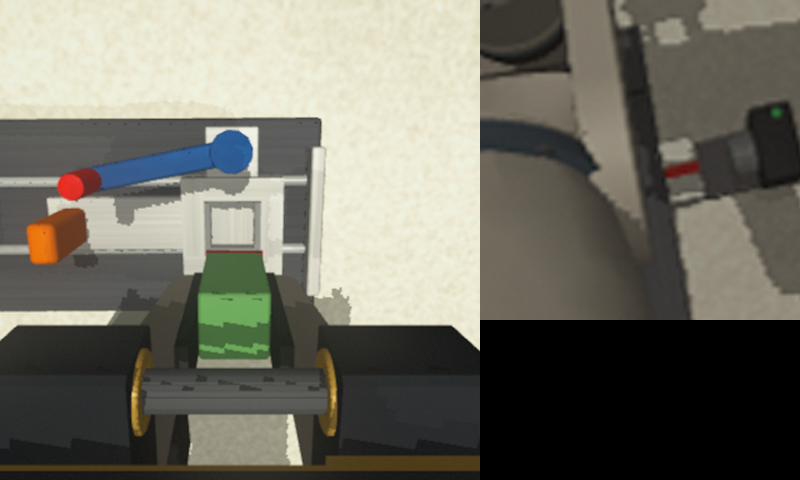

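Viewed 7. The seal is held straight. The far edge of its foot is at crop (234,252), and laterally it lines up with the pocket mouth, which is centred at (233,227). I'll check both against the calibration.

```bash
python3 - <<'E'
from h import *
np.set_printoptions(precision=4,suppress=True)
w=snap('wrist');s=manip.sense()
f=lambda x,y,z:at(w,(x+80)/1.25-.1,y/1.25-.1,z)
e=f(234,252.5,.1345);M=R.from_quat(s['tcp_rot']);
print('pocket',f(233.2,226,.04),'seal far edge in tool',M.inv().apply(e-s['eef_pos'])*1000,'pocket in tool',M.inv().apply(f(233.2,226,.04)-s['eef_pos'])*1000)
for a in [(207,203),(260,203),(260,249),(207,249)]: print(f(*a,.038))
E
```

```text
pocket [0.592 0.12  0.04 ] seal far edge in tool [-11.2333  45.0382   0.2965] pocket in tool [ -2.5205 139.5393  -0.0834]
[0.5713 0.1321 0.038 ]
[0.6072 0.139  0.038 ]
[0.6139 0.1067 0.038 ]
[0.577  0.0997 0.038 ]
```

step_arm(commands=[{"xyz": [0, 23, 0], "rot": [0, 0, 0], "hand": 220}, {"xyz": [0, 23, 0], "rot": [0, 0, 0], "hand": 220}, {"xyz": [0, 23, 0], "rot": [0, 0, 0], "hand": 220}, {"xyz": [0, 0, 0], "rot": [0, 0, 0], "hand": 220}])

```text
t: 10.12
eef_pos: [0.5913, 0.1176, 0.1091]
tcp_rot: [0.546, -0.451, 0.449, -0.544]
contact_force: [-0.5, 0.2, -0.7]
width: 0.0254
```

step_arm(commands=[{"xyz": [-2, 12, 0.5], "rot": [0, 0, 0], "hand": 220}, {"xyz": [0, 8, 0], "rot": [0, 0, 0], "hand": 220}, {"xyz": [0, 0, 0], "rot": [0, 0, 0], "hand": 220}])

```text
t: 10.5
eef_pos: [0.5923, 0.1205, 0.0902]
tcp_rot: [0.546, -0.45, 0.45, -0.545]
contact_force: [-0.6, -0.6, -1.1]
width: 0.0258
```

step_arm(commands=[{"xyz": [0, 4, 0], "rot": [0, 0, 0], "hand": 220}, {"xyz": [0, 4, 0], "rot": [0, 0, 0], "hand": 220}, {"xyz": [0, 0, 0], "rot": [0, 0, 0], "hand": 220}])

```text
t: 10.88
eef_pos: [0.5924, 0.1205, 0.0823]
tcp_rot: [0.546, -0.45, 0.45, -0.545]
contact_force: [-0.1, 0.1, -0.7]
width: 0.0261
```

step_arm(commands=[{"xyz": [0, 4, 0], "rot": [0, 0, 0], "hand": 220}, {"xyz": [0, 0, 0], "rot": [0, 0, 0], "hand": 220}])

```text
t: 11.12
eef_pos: [0.5924, 0.1205, 0.0783]
tcp_rot: [0.546, -0.45, 0.45, -0.545]
contact_force: [-0.5, -0.6, -0.7]
width: 0.026
```

step_arm(commands=[{"xyz": [0, 4, 0], "rot": [0, 0, 0], "hand": 220}, {"xyz": [0, 0, 0], "rot": [0, 0, 0], "hand": 220}])

```text
t: 11.38
eef_pos: [0.5924, 0.1205, 0.0742]
tcp_rot: [0.546, -0.45, 0.45, -0.545]
contact_force: [-0.0, -0.8, -2.6]
width: 0.0257
```

step_arm(commands=[{"xyz": [0, 4, 0], "rot": [0, 0, 0], "hand": 220}, {"xyz": [0, 0, 0], "rot": [0, 0, 0], "hand": 220}])

```text
t: 11.62
eef_pos: [0.5924, 0.1205, 0.0702]
tcp_rot: [0.546, -0.45, 0.45, -0.545]
contact_force: [0.1, 0.5, -1.2]
width: 0.026
```

step_arm(commands=[{"xyz": [0, 1, 0], "rot": [0, 0, 0], "hand": 220}, {"xyz": [0, 0, 0], "rot": [0, 0, 0], "hand": 85}, {"xyz": [0, 0, 0], "rot": [0, 0, 0], "hand": 85}, {"xyz": [0, 0, 0], "rot": [0, 0, 0], "hand": 85}])

```text
t: 12.12
eef_pos: [0.5928, 0.1205, 0.0697]
tcp_rot: [-0.545, 0.45, -0.45, 0.546]
contact_force: [-0.1, -0.1, -0.8]
width: 0.054
```

step_arm(commands=[{"xyz": [0, -10, 0], "rot": [0, 0, 0], "hand": 85}, {"xyz": [0, -30, 0], "rot": [0, 0, 0], "hand": 85}, {"xyz": [0, -40, 0], "rot": [0, 0, 0], "hand": 85}, {"xyz": [0, -40, 0], "rot": [0, 0, 0], "hand": 85}, {"xyz": [0, 0, 0], "rot": [0, 0, 0], "hand": 85}])

```text
t: 12.75
eef_pos: [0.5948, 0.121, 0.1937]
tcp_rot: [-0.544, 0.448, -0.451, 0.547]
contact_force: [0.2, 0.0, 0.1]
width: 0.0617
```

step_arm(commands=[{"xyz": [30, 0, -25], "rot": [0, 0, 0], "hand": 170}, {"xyz": [30, 0, -25], "rot": [0, 0, 0], "hand": 170}, {"xyz": [0, 0, 0], "rot": [0, 0, 0], "hand": 170}])

```text
t: 13.12
eef_pos: [0.5532, 0.0504, 0.189]
tcp_rot: [0.546, -0.451, 0.45, -0.545]
contact_force: [-0.4, 0.3, 0.3]
width: 0.0334
```

```bash
python3 - <<'E'
from h import *
np.set_printoptions(precision=4,suppress=True)
w=snap('wrist');im=cv2.resize(w['pixels'][:,:,::-1],(768,576),interpolation=2);cv2.imwrite('pics/w4.png',im)
import pickle;pickle.dump(w,open('w4.pkl','wb'))
print(manip.sense()['eef_pos'],manip.sense()['width'])
for n,X in dict(pk=[.592,.119,.04],sealtop=[.592,.119,.079],knob=[.508,.1425,.121],handle=[.4807,.0967,.082]).items(): print(n,proj(w,X)*1.5)
E
```

```text
[0.5544 0.0514 0.1893] 0.03132764206720342
pk [465.7257 168.6648]
sealtop [479.1104 170.8514]
knob [307.3284  73.5889]
handle [248.1407 173.0495]
```

View pics/w4.png

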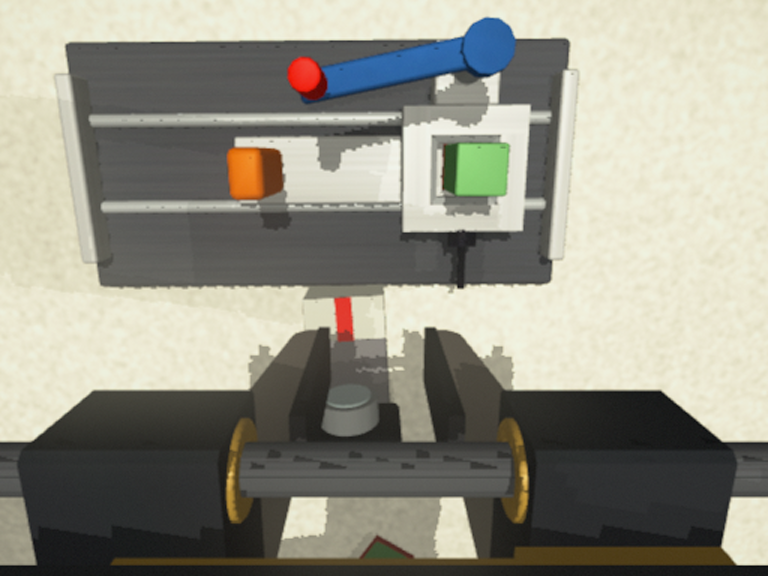

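Viewed 8. The seal stands seated in the pocket, with its top at (482,169) against the predicted (479,171). The lever knob is at (306,75), the hinge at (489,46), the handle at (241,173), the pointer tip at (460,287) and the red band end at (343,298).

```bash
python3 - <<'E'
from h import *
import pickle
np.set_printoptions(precision=4,suppress=True)
w=pickle.load(open('w4.pkl','rb'))
a=lambda x,y,z:at(w,x/1.5-.17,y/1.5-.17,z)
o={k:a(*v) for k,v in dict(knob=(306,75,.121),hinge=(489,46,.091),seal=(482,169,.079),handle=(241.5,173,.082),pointer=(460,287,.04),mark=(343,298,.04)).items()}
J=R.from_euler('z',11,degrees=True)
for k,v in o.items():print(k,v,'jig rel seal',J.inv().apply(v-[.592,.119,0])*1000)
d=J.inv().apply(o['knob']-o['hinge'])*1000;print('lever',d,np.hypot(*d[:2]),np.degrees(np.arctan2(-d[0],-d[1])))
H=np.array([.592,.119,0])+J.apply([0,.055,0]);print('hinge model',H)
th=78
k=lambda t:H+J.apply([-.08*np.sin(np.radians(t)),-.08*np.cos(np.radians(t)),0])
print(k(78),k(0))
plan([*o['knob'][:2],.19],11-78,8)
E
```

```text
knob [0.5075 0.142  0.121 ] jig rel seal [-78.6148  38.6707 121.    ]
hinge [0.5809 0.1726 0.091 ] jig rel seal [-0.6309 54.7488 91.    ]
seal [0.593  0.1202 0.079 ] jig rel seal [ 1.2532  1.0127 79.    ]
handle [0.4774 0.0962 0.082 ] jig rel seal [-116.8733   -0.4986   82.    ]
pointer [0.6045 0.0507 0.04  ] jig rel seal [ -0.7865 -69.3825  40.    ]
mark [0.5365 0.0307 0.04  ] jig rel seal [-71.3761 -76.0818  40.    ]
lever [-77.9839 -16.0781  30.    ] 79.62409602114494 78.35044963154382
hinge model [0.5815 0.173  0.    ]
[0.5079 0.1417 0.    ] [0.5968 0.0945 0.    ]
now [0.5544 0.0514 0.1893] yaw 10.9 w 0.0313 F [0.7 0.1 0.1] t 13.175
0 [-12.2, -0.1, -3.6] [0.0, 9.7, 0.0]
1 [-11.4, -0.1, -5.6] [0.0, 9.7, 0.0]
2 [-10.3, -0.1, -7.5] [0.0, 9.7, 0.0]
3 [-8.9, -0.1, -9.1] [0.0, 9.7, 0.0]
4 [-7.2, -0.1, -10.5] [0.0, 9.7, 0.0]
5 [-5.3, -0.1, -11.6] [0.0, 9.7, 0.0]
6 [-3.3, -0.1, -12.3] [0.0, 9.7, 0.0]
7 [-1.2, -0.1, -12.7] [0.0, 9.7, 0.0]
```

step_arm(commands=[{"xyz": [-12, 0, -3.6], "rot": [0, 9.7, 0], "hand": 170}, {"xyz": [-11.4, 0, -5.6], "rot": [0, 9.7, 0], "hand": 170}, {"xyz": [-10.3, 0, -7.5], "rot": [0, 9.7, 0], "hand": 170}, {"xyz": [-9, 0, -9], "rot": [0, 9.7, 0], "hand": 170}, {"xyz": [-7.2, 0, -10.5], "rot": [0, 9.7, 0], "hand": 170}])

```text
t: 13.8
eef_pos: [0.5259, 0.1098, 0.1893]
tcp_rot: [-0.311, 0.635, -0.635, 0.311]
contact_force: [0.3, -0.3, -0.9]
width: 0.0303
```

step_arm(commands=[{"xyz": [-5.3, 0, -11.6], "rot": [0, 9.7, 0], "hand": 170}, {"xyz": [-3.3, 0, -12.3], "rot": [0, 9.7, 0], "hand": 170}, {"xyz": [-1.2, 0, -12.7], "rot": [0, 9.7, 0], "hand": 170}, {"xyz": [0, 0, 0], "rot": [0, 0, 0], "hand": 170}, {"xyz": [0, 0, 0], "rot": [0, 0, 0], "hand": 170}])

```text
t: 14.42
eef_pos: [0.5082, 0.1425, 0.1895]
tcp_rot: [0.145, -0.692, 0.692, -0.145]
contact_force: [-0.0, 0.0, -0.5]
width: 0.0306
```

```bash
python3 -c "
from h import *
plan([.5077,.1418,.118],-67,3)"
```

```text
now [0.5082 0.1425 0.1895] yaw -66.4 w 0.0306 F [-0.   0.  -0.5] t 14.425
0 [0.2, 23.8, 0.1] [-0.0, 0.2, -0.0]
1 [0.2, 23.8, 0.1] [-0.0, 0.2, -0.0]
2 [0.2, 23.8, 0.1] [-0.0, 0.2, -0.0]
```

step_arm(commands=[{"xyz": [0.5, 24, 0], "rot": [0, 0, 0], "hand": 170}, {"xyz": [0, 24, 0], "rot": [0, 0, 0], "hand": 170}, {"xyz": [0, 23, 0], "rot": [0, 0, 0], "hand": 170}, {"xyz": [0, 0, 0], "rot": [0, 0, 0], "hand": 170}, {"xyz": [0, 0, 0], "rot": [0, 0, 0], "hand": 255}], newtons=10)

```text
t: 15.05
eef_pos: [0.508, 0.142, 0.1192]
tcp_rot: [-0.143, 0.692, -0.692, 0.144]
contact_force: [1.1, -0.4, 0.7]
width: 0.0228
```

step_arm(commands=[{"xyz": [0, 0, 0], "rot": [0, 0, 0], "hand": 255}, {"xyz": [0, 0, 0], "rot": [0, 0, 0], "hand": 255}, {"xyz": [0, 0, 0], "rot": [0, 0, 0], "hand": 255}])

```text
t: 15.42
eef_pos: [0.508, 0.1422, 0.1193]
tcp_rot: [-0.143, 0.692, -0.692, 0.144]
contact_force: [0.6, -0.2, 6.1]
width: 0.0138
```

step_arm(commands=[{"xyz": [-0.6, 0, 9.7], "rot": [0, -7, 0], "hand": 255}, {"xyz": [-0.6, 0, 9.7], "rot": [0, -7, 0], "hand": 255}, {"xyz": [-0.6, 0, 9.7], "rot": [0, -7, 0], "hand": 255}, {"xyz": [-0.6, 0, 9.7], "rot": [0, -7, 0], "hand": 255}])

```text
t: 15.92
eef_pos: [0.5315, 0.1116, 0.1193]
tcp_rot: [-0.307, 0.637, -0.637, 0.308]
contact_force: [-0.9, 2.7, 5.2]
width: 0.014
```

```bash
cat >> h.py <<'E'
def lever():
    s=manip.sense();H=np.array([.5815,.173]);d=s['eef_pos'][:2]-H;J=np.radians(11)
    x=d[0]*np.cos(J)+d[1]*np.sin(J);y=-d[0]*np.sin(J)+d[1]*np.cos(J)
    M=R.from_quat(s['tcp_rot']).as_matrix()
    print('r',np.hypot(x,y)*1000,'th',np.degrees(np.arctan2(-x,-y)),'yaw-11',np.degrees(np.arctan2(M[1,2],M[0,2]))-11,'F tool',(M.T@s['contact_force']).round(1),s['t'],s['width'])
E
python3 -c "
from h import *
lever()"
```

```text
r 79.19154149985481 th 50.133007982574604 yaw-11 -49.39583295761633 F tool [-1.6 -5.2 -2.4] 15.925 0.013987576432804854
```

step_arm(commands=[{"xyz": [-0.6, 0, 9.7], "rot": [0, -7, 0], "hand": 255}, {"xyz": [-0.6, 0, 9.7], "rot": [0, -7, 0], "hand": 255}, {"xyz": [-0.6, 0, 9.7], "rot": [0, -7, 0], "hand": 255}, {"xyz": [-0.6, 0, 9.7], "rot": [0, -7, 0], "hand": 255}, {"xyz": [-0.6, 0, 9.7], "rot": [0, -7, 0], "hand": 255}])

```text
t: 16.55
eef_pos: [0.5761, 0.0949, 0.1193]
tcp_rot: [-0.484, 0.515, -0.515, 0.485]
contact_force: [-0.7, 6.1, 6.1]
width: 0.0137
```

step_arm(commands=[{"xyz": [-0.6, 0, 9.7], "rot": [0, -7, 0], "hand": 255}, {"xyz": [-0.3, 0, 4], "rot": [0, -3, 0], "hand": 255}, {"xyz": [0, 0, 0], "rot": [0, 0, 0], "hand": 255}])

```text
t: 16.92
eef_pos: [0.59, 0.0955, 0.1194]
tcp_rot: [-0.527, 0.471, -0.471, 0.528]
contact_force: [0.7, 2.9, 5.1]
width: 0.0138
```

```bash
python3 -c "
from h import *
lever()"
```

```text
r 77.9595851561362 th 4.707831531205164 yaw-11 -4.580267831655779 F tool [-2.8 -5.1  1. ] 16.925 0.0138481787301263
```

step_arm(commands=[{"xyz": [0.8, 0, 4], "rot": [0, -3, 0], "hand": 255}, {"xyz": [0, 0, 2], "rot": [0, -1.5, 0], "hand": 255}, {"xyz": [0, 0, 0], "rot": [0, 0, 0], "hand": 255}])

```text
t: 17.3
eef_pos: [0.5953, 0.0963, 0.1193]
tcp_rot: [-0.544, 0.451, -0.45, 0.546]
contact_force: [-1.8, 7.4, 5.8]
width: 0.0135
```

step_arm(commands=[{"xyz": [0, 0, 1.5], "rot": [0, 0, 0], "hand": 255}, {"xyz": [0, 0, 0], "rot": [0, 0, 0], "hand": 255}])

```text
t: 17.55
eef_pos: [0.5955, 0.0962, 0.1191]
tcp_rot: [0.545, -0.451, 0.449, -0.545]
contact_force: [-6.6, 6.0, 8.0]
width: 0.0136
```

step_arm(commands=[{"xyz": [0, 0, 1.5], "rot": [0, 0, 0], "hand": 255}, {"xyz": [0, 0, 0], "rot": [0, 0, 0], "hand": 255}])

```text
t: 17.8
eef_pos: [0.5957, 0.0962, 0.1189]
tcp_rot: [0.546, -0.452, 0.449, -0.544]
contact_force: [-11.9, 4.5, 11.4]
width: 0.0134
```

```bash
python3 -c "
from h import *
lever()"
```

```text
r 78.13246591104938 th 0.49555353476629815 yaw-11 -0.14229012838735855 F tool [ -6.7 -11.4 -10.9] 17.8 0.013414115423394666
```

step_arm(commands=[{"xyz": [0, 0, 0], "rot": [0, 0, 0], "hand": 170}, {"xyz": [0, 0, 0], "rot": [0, 0, 0], "hand": 170}, {"xyz": [0, 0, 0], "rot": [0, 0, 0], "hand": 170}])

```text
t: 18.18
eef_pos: [0.5984, 0.0952, 0.1185]
tcp_rot: [-0.545, 0.45, -0.45, 0.545]
contact_force: [-0.1, -0.3, -0.0]
width: 0.0302
```

step_arm(commands=[{"xyz": [0, -20, 0], "rot": [0, 0, 0], "hand": 170}, {"xyz": [0, -30, 0], "rot": [0, 0, 0], "hand": 170}, {"xyz": [20, -20, -20], "rot": [0, 0, 0], "hand": 130}, {"xyz": [20, 0, -30], "rot": [0, 0, 0], "hand": 130}, {"xyz": [0, 0, 0], "rot": [0, 0, 0], "hand": 130}])

```text
t: 18.8
eef_pos: [0.5553, 0.0453, 0.1888]
tcp_rot: [0.545, -0.451, 0.451, -0.545]
contact_force: [0.3, 0.2, 0.4]
width: 0.0451
```

```bash
python3 - <<'E'
from h import *
w=snap('wrist');im=cv2.resize(w['pixels'][:,:,::-1],(768,576),interpolation=2);cv2.imwrite('pics/w5.png',im)
import pickle;pickle.dump(w,open('w5.pkl','wb'))
H=np.array([.5815,.173,.091])
J=R.from_euler('z',11,degrees=True)
for n,X in dict(knob0=H+J.apply([0,-.08,.03]),knob3deg=H+J.apply([-.0042,-.08,.03]),handle=[.479,.0967,.082]).items(): print(n,proj(w,X)*1.5)
plan([.479,.0965,.15],11,4)
E
```

```text
knob0 [493.6358336 221.0290057]
knob3deg [483.7180847  221.06959558]
handle [241.20986866 161.02001247]
now [0.5564 0.046  0.1888] yaw 10.8 w 0.0448 F [-0.7  0.6 -0.2] t 18.85
0 [-16.0, 9.7, -16.7] [-0.0, -0.0, -0.0]
1 [-16.0, 9.7, -16.6] [-0.0, -0.0, -0.0]
2 [-16.1, 9.7, -16.6] [-0.0, -0.0, -0.0]
3 [-16.1, 9.7, -16.6] [-0.0, -0.0, -0.0]
```

View pics/w5.png

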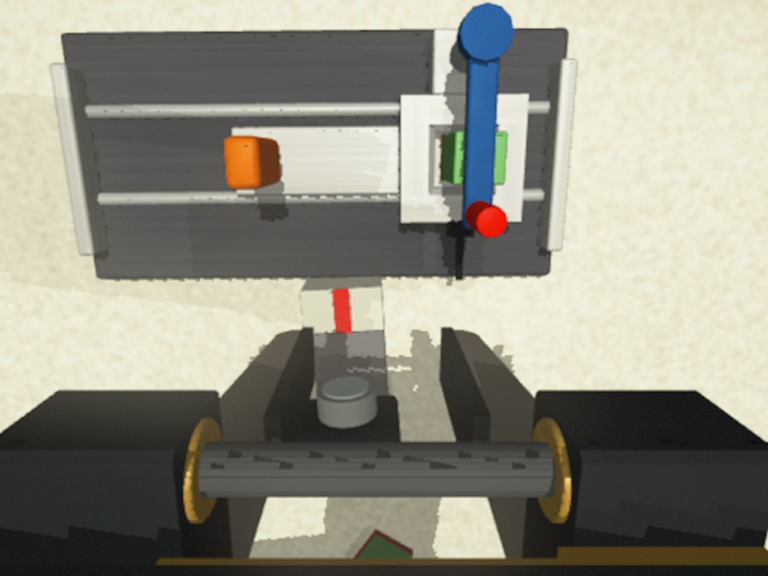

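Viewed 9. The lever lies across the seal with its knob at (490,221), against the predicted shut position (493.6,221). It also met a hard stop at about 11 N. The carriage is still home. Now the handle at (239,161).

step_arm(commands=[{"xyz": [-16, 3, -16.7], "rot": [0, 0, 0], "hand": 130}, {"xyz": [-16, 5, -16.7], "rot": [0, 0, 0], "hand": 130}, {"xyz": [-16, 10, -16.7], "rot": [0, 0, 0], "hand": 130}, {"xyz": [-16.3, 20, -16.7], "rot": [0, 0, 0], "hand": 130}, {"xyz": [0, 0, 0], "rot": [0, 0, 0], "hand": 130}])

```text
t: 19.48
eef_pos: [0.4776, 0.098, 0.1494]
tcp_rot: [0.546, -0.451, 0.449, -0.545]
contact_force: [0.2, 0.7, -0.3]
width: 0.0451
```

```bash
python3 -c "
from h import *
plan([.4785,.0968,.064],11,4)"
```

```text
now [0.4776 0.098  0.1494] yaw 11.0 w 0.0451 F [ 0.2  0.7 -0.3] t 19.475
0 [0.3, 21.4, 0.2] [0.0, -0.0, -0.0]
1 [0.3, 21.4, 0.2] [0.0, -0.0, -0.0]
2 [0.3, 21.4, 0.2] [0.0, -0.0, -0.0]
3 [0.3, 21.4, 0.2] [0.0, -0.0, -0.0]
```

step_arm(commands=[{"xyz": [0.5, 21, 0.5], "rot": [0, 0, 0], "hand": 130}, {"xyz": [0, 22, 0], "rot": [0, 0, 0], "hand": 130}, {"xyz": [0, 22, 0], "rot": [0, 0, 0], "hand": 130}, {"xyz": [0, 20, 0], "rot": [0, 0, 0], "hand": 130}, {"xyz": [0, 0, 0], "rot": [0, 0, 0], "hand": 130}])

```text
t: 20.1
eef_pos: [0.4801, 0.0966, 0.0649]
tcp_rot: [0.545, -0.451, 0.45, -0.545]
contact_force: [0.2, 0.1, -0.5]
width: 0.0452
```

step_arm(commands=[{"xyz": [0, 0, 0], "rot": [0, 0, 0], "hand": 255}, {"xyz": [0, 0, 0], "rot": [0, 0, 0], "hand": 255}, {"xyz": [0, 0, 0], "rot": [0, 0, 0], "hand": 255}, {"xyz": [0, 0, 0], "rot": [0, 0, 0], "hand": 255}], newtons=35)

```text
t: 20.6
eef_pos: [0.478, 0.0964, 0.066]
tcp_rot: [0.546, -0.451, 0.45, -0.545]
contact_force: [-6.5, -1.2, 7.0]
width: 0.0177
```

step_arm(commands=[{"xyz": [0, 0, -8], "rot": [0, 0, 0], "hand": 255}, {"xyz": [0, 0, -13], "rot": [0, 0, 0], "hand": 255}, {"xyz": [0, 0, -13], "rot": [0, 0, 0], "hand": 255}, {"xyz": [0, 0, -13], "rot": [0, 0, 0], "hand": 255}, {"xyz": [0, 0, -8], "rot": [0, 0, 0], "hand": 255}])

```text
t: 21.22
eef_pos: [0.4266, 0.0862, 0.0661]
tcp_rot: [-0.544, 0.449, -0.451, 0.546]
contact_force: [8.1, -2.3, -9.3]
width: 0.0178
```

step_arm(commands=[{"xyz": [0, 0, -8], "rot": [0, 0, 0], "hand": 255}, {"xyz": [0, 0, -4], "rot": [0, 0, 0], "hand": 255}, {"xyz": [0, 0, 0], "rot": [0, 0, 0], "hand": 255}, {"xyz": [0, 0, 0], "rot": [0, 0, 0], "hand": 255}])

```text
t: 21.72
eef_pos: [0.4153, 0.0839, 0.0661]
tcp_rot: [-0.544, 0.449, -0.451, 0.546]
contact_force: [7.6, -3.0, -7.4]
width: 0.0175
```

```bash
python3 - <<'E'
from h import *
s=manip.sense();d=s['eef_pos'][:2]-np.array([.478,.0964]);print('travel',np.hypot(*d)*1000,'dir',np.degrees(np.arctan2(-d[1],-d[0])),s['contact_force'],s['width'])
w=snap('wrist');p=snap('top');sc=snap('scene')
import pickle;pickle.dump((w,p,sc),open('w6.pkl','wb'))
a=cv2.resize(w['pixels'],None,fx=1.5,fy=1.5,interpolation=2)[100:560,150:650]
b=cv2.resize(sc['pixels'][150:260,190:320],None,fx=2.3,fy=2.3,interpolation=2)
c=cv2.resize(p['pixels'][150:230,184:294],None,fx=2.7,fy=2.7,interpolation=2)
o=np.zeros((480,800,3),np.uint8);o[:460,:500]=a;o[:b.shape[0],501:501+b.shape[1]]=b[:,:299];o[255:255+c.shape[0],501:501+c.shape[1]]=c[:225]
cv2.imwrite('pics/w6.png',o[:,:,::-1])
E
```

```text
travel 63.91735747399167 dir 11.246063034090259 [ 7.64188879 -2.96086917 -7.42799343] 0.017525790874170694
```

View pics/w6.png

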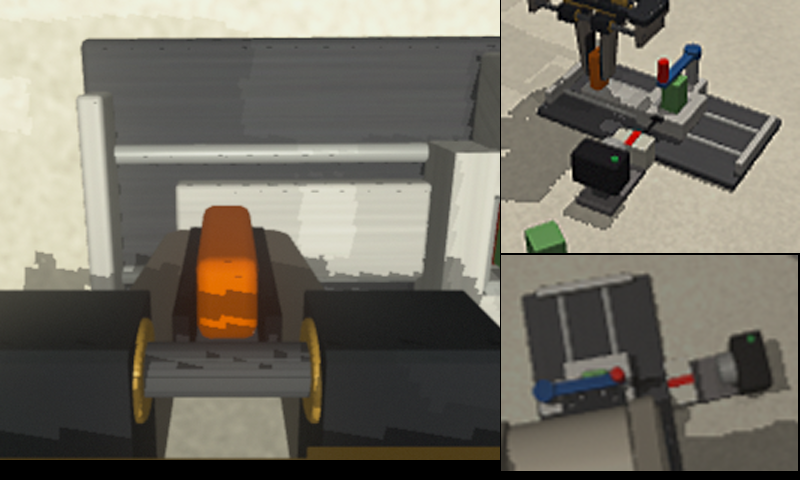

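Viewed 10. The carriage is pulled out about 64 mm, and the lever came with it, still shut over the standing seal. The pointer at top crop (660,383) is nearly level with the band at (680,381). I'll go on 5 mm and then measure.

step_arm(commands=[{"xyz": [0, 0, -3], "rot": [0, 0, 0], "hand": 255}, {"xyz": [0, 0, -2], "rot": [0, 0, 0], "hand": 255}, {"xyz": [0, 0, 0], "rot": [0, 0, 0], "hand": 255}, {"xyz": [0, 0, 0], "rot": [0, 0, 0], "hand": 255}])

```text
t: 22.38
eef_pos: [0.4105, 0.083, 0.066]
tcp_rot: [-0.544, 0.449, -0.451, 0.546]
contact_force: [9.8, -3.8, -8.7]
width: 0.0173
```

```bash
python3 - <<'E'
from h import *
s=manip.sense();d=s['eef_pos'][:2]-np.array([.478,.0964]);print('travel',np.hypot(*d)*1000,s['contact_force'],s['width'])
p=snap('top');sc=snap('scene');J=R.from_euler('z',11,degrees=True)
import pickle;pickle.dump((p,sc),open('w7.pkl','wb'))
for nm,im_,(x0,y0,x1,y1) in(('top',p,(236,185,262,209)),('scene',sc,(225,185,275,225))):
    im=im_['pixels'][y0:y1,x0:x1].astype(int);m=(im[...,0]>120)&(im[...,1]<90)&(im[...,2]<90)
    ys,xs=np.nonzero(m);c=[J.inv().apply(at(im_,x+x0,y+y0,.04))*1000 for x,y in zip(xs,ys)];c=np.array(c);print(nm,len(c),'red jig xy min/mean/max',c.min(0)[:2],c.mean(0)[:2],c.max(0)[:2], xs.mean()+x0,ys.mean()+y0)
a=cv2.resize(p['pixels'][188:206,232:254],None,fx=18,fy=18,interpolation=2)
b=cv2.resize(sc['pixels'][185:225,232:272],None,fx=10,fy=10,interpolation=2)
o=np.zeros((420,800,3),np.uint8);o[:a.shape[0],:a.shape[1]]=a;o[:400,400:800]=b;cv2.imwrite('pics/w7.png',o[:,:,::-1])
E
```

```text
travel 68.80692392594095 [ 9.83079251 -3.76793924 -8.69800977] 0.017301930522657688
top 30 red jig xy min/mean/max [529.05954776 -96.76432439] [533.60991202 -84.18066132] [538.57978241 -71.66860435] 249.93333333333334 196.16666666666666
scene 23 red jig xy min/mean/max [526.09283151 -97.9837837 ] [531.72702732 -83.72263136] [535.94222741 -70.14410973] 247.0 209.3913043478261
```

View pics/w7.png

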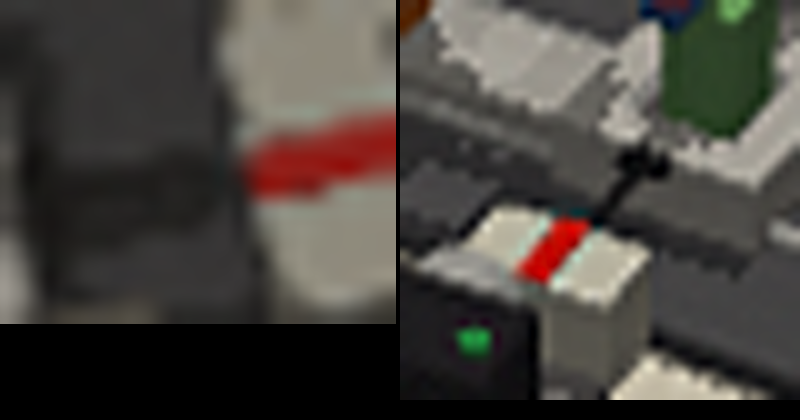

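Viewed 11. In the scene crop the pointer runs from (635,172) to its tip at (599,219). The band's near end is centred at (573,222) and its far end at (537,278). I'll convert both.

```bash
python3 - <<'E'
from h import *
import pickle
np.set_printoptions(precision=1,suppress=True)
p,sc=pickle.load(open('w7.pkl','rb'));J=R.from_euler('z',11,degrees=True)
f=lambda x,y:J.inv().apply(at(sc,232+(x-400)/10-.5,185+y/10-.5,.04))*1000
for n,q in dict(ptip=(599,219),pmid=(622,190),bnear=(573,222),bfar=(537,278),bL=(556,217),bR=(590,226)).items():print(n,f(*q))
g=lambda x,y:J.inv().apply(at(p,232+x/18-.5,188+y/18-.5,.04))*1000
for n,q in dict(btopL=(245,157),bbotL=(255,198),ptop=(190,165),pbot=(190,205)).items():print(n,g(*q))
# darkness profile across jig x in pointer gap (jig y about -62) in both images
for nm,im in(('top',p),('scene',sc)):
  G=cv2.cvtColor(im['pixels'],cv2.COLOR_RGB2GRAY).astype(np.float32)
  for y in(-.064,-.061,-.058):
    xs=np.arange(.510,.562,.003);q=np.array([proj(im,J.apply([x,y,.04])) for x in xs]).astype(np.float32)
    print(nm,y,cv2.remap(G,q[None,:,0],q[None,:,1],1)[0].astype(int).tolist())
E
```

```text
ptip [535.7 -65.7  40. ]
pmid [534.6 -50.8  40. ]
bnear [529.9 -70.7  40. ]
bfar [534.  -97.4  40. ]
bL [524.4 -71.3  40. ]
bR [535.1 -69.8  40. ]
btopL [535.9 -69.9  40. ]
bbotL [528.8 -70.4  40. ]
ptop [536.1 -60.7  40. ]
pbot [529.5 -59.6  40. ]
top -0.064 [39, 51, 54, 53, 54, 50, 40, 34, 32, 41, 50, 52, 52, 52, 51, 51, 51, 52]
top -0.061 [40, 51, 53, 53, 52, 44, 35, 33, 31, 36, 48, 53, 52, 52, 52, 52, 52, 52]
top -0.058 [39, 49, 54, 53, 51, 41, 34, 34, 33, 36, 46, 53, 52, 52, 52, 52, 53, 53]
scene -0.064 [41, 42, 41, 41, 42, 42, 41, 35, 20, 20, 36, 35, 33, 32, 33, 37, 42, 42]
scene -0.061 [44, 44, 45, 47, 45, 44, 46, 43, 26, 28, 44, 44, 42, 38, 40, 46, 47, 47]
scene -0.058 [43, 46, 55, 57, 57, 55, 61, 55, 31, 29, 59, 59, 51, 54, 55, 59, 63, 58]
```

```bash
python3 - <<'E'
from h import *
import pickle
np.set_printoptions(precision=1,suppress=True)
p,sc=pickle.load(open('w7.pkl','rb'));J=R.from_euler('z',11,degrees=True)
w4=pickle.load(open('w4.pkl','rb'));w5=pickle.load(open('w5.pkl','rb'))
xs=np.arange(.495,.635,.0005)
def prof(im,y,kind):
    A=im['pixels'].astype(np.float32);q=np.array([proj(im,J.apply([x,y,.04])) for x in xs]).astype(np.float32)
    c=cv2.remap(A,q[None,:,0],q[None,:,1],1)[0]
    return c[:,0]-c[:,1:].max(1) if kind=='red' else 255-c.max(1)
for nm,im,ex in(('top',p,None),('scene',sc,(.528,.542)),('w4',w4,(.59,.62)),('w5',w5,(.59,.62))):
    for y in(-.072,-.075,-.08,-.085,-.09):
        v=prof(im,y,'red');k=(v>v.max()/2);print(nm,'red',y,(xs[k].mean()*1000).round(1),(k.sum()*.5),v.max())
    if ex:
      for y in(-.055,-.058,-.061,-.064,-.066):
        v=prof(im,y,'d');r=(xs>ex[0])&(xs<ex[1]);v=v[r];v=v-np.median(v);k=v>v.max()/2;print(nm,'ptr',y,(xs[r][k].mean()*1000).round(1),k.sum()*.5,v.max())
E
```

```text
top red -0.072 532.5 8.5 95.46875
top red -0.075 532.8 9.0 114.10156
top red -0.08 532.5 9.5 113.29883
top red -0.085 533.8 9.0 116.21875
top red -0.09 533.8 10.0 113.09766
scene red -0.072 530.8 9.0 179.12305
scene red -0.075 530.8 10.0 193.74121
scene red -0.08 531.8 9.0 187.33594
scene red -0.085 531.5 9.5 184.59375
scene red -0.09 532.0 9.5 183.46875
scene ptr -0.055 534.8 4.0 43.035156
scene ptr -0.058 535.5 3.5 28.507812
scene ptr -0.061 535.3 4.0 16.376953
scene ptr -0.064 535.5 4.5 14.975586
scene ptr -0.066 535.5 4.5 8.688477
w4 red -0.072 532.0 9.5 125.109375
w4 red -0.075 532.0 9.5 170.48242
w4 red -0.08 532.5 9.5 169.0
w4 red -0.085 532.8 10.0 168.49023
w4 red -0.09 533.0 9.5 168.0
w4 ptr -0.055 601.8 7.0 44.55957
w4 ptr -0.058 601.3 8.0 42.078125
w4 ptr -0.061 601.0 8.5 39.106445
w4 ptr -0.064 603.0 4.5 108.765625
w4 ptr -0.066 601.6 6.0 116.240234
w5 red -0.072 532.0 9.5 129.35938
w5 red -0.075 532.3 10.0 171.9707
w5 red -0.08 532.3 10.0 170.9082
w5 red -0.085 532.8 10.0 169.53125
w5 red -0.09 532.8 10.0 168.9375
w5 ptr -0.055 600.0 10.5 51.48047
w5 ptr -0.058 600.5 9.5 43.378906
w5 ptr -0.061 601.1 8.0 43.589844
w5 ptr -0.064 603.3 4.0 59.723633
w5 ptr -0.066 601.5 7.0 120.7832
```

The picture measurements say 2.5–4.5 mm of travel remain (scene 4.4, top about 2.6, wrist pictures plus travel 2.5). I'll move 3 mm further and recheck.

step_arm(commands=[{"xyz": [0, 0, -2], "rot": [0, 0, 0], "hand": 255}, {"xyz": [0, 0, -1.2], "rot": [0, 0, 0], "hand": 255}, {"xyz": [0, 0, 0], "rot": [0, 0, 0], "hand": 255}, {"xyz": [0, 0, 0], "rot": [0, 0, 0], "hand": 255}])

```text
t: 22.98
eef_pos: [0.4074, 0.0823, 0.0661]
tcp_rot: [-0.544, 0.449, -0.451, 0.546]
contact_force: [8.9, -3.6, -9.1]
width: 0.0178
```

```bash
python3 - <<'E'
from h import *
s=manip.sense();d=s['eef_pos'][:2]-np.array([.478,.0964]);print('travel',np.hypot(*d)*1000,s['contact_force'],s['width'],s['t'])
p=snap('top');sc=snap('scene');J=R.from_euler('z',11,degrees=True)
xs=np.arange(.515,.550,.0005)
def prof(im,y,kind):
    A=im['pixels'].astype(np.float32);q=np.array([proj(im,J.apply([x,y,.04])) for x in xs]).astype(np.float32)
    c=cv2.remap(A,q[None,:,0],q[None,:,1],1)[0]
    return c[:,0]-c[:,1:].max(1) if kind=='red' else 255-c.max(1)
for nm,im in(('scene',sc),('top',p)):
    for y in(-.072,-.075,-.08):
        v=prof(im,y,'red');k=(v>v.max()/2);print(nm,'red',y,(xs[k].mean()*1000).round(1))
    for y in(-.055,-.058,-.061,-.064):
        v=prof(im,y,'d');r=(xs>.52)&(xs<.542);v=v[r];v=v-np.median(v);k=v>v.max()/2;print(nm,'ptr',y,xs[r][k].min()*1000,xs[r][k].max()*1000)
a=cv2.resize(p['pixels'][170:206,220:264],None,fx=9,fy=9,interpolation=2)
b=cv2.resize(sc['pixels'][165:225,225:285],None,fx=6.6,fy=6.6,interpolation=2)
o=np.zeros((420,800,3),np.uint8);o[:a.shape[0],:a.shape[1]]=a;o[:b.shape[0],400:400+b.shape[1]]=b;cv2.imwrite('pics/w8.png',o[:,:,::-1])
E
```

```text
travel 71.9396636739038 [ 8.88423698 -3.63429476 -9.10789855] 0.017806736305025096 22.975
scene red -0.072 531.0
scene red -0.075 530.7
scene red -0.08 531.7
scene ptr -0.055 529.4999999999984 533.999999999998
scene ptr -0.058 529.9999999999984 534.9999999999978
scene ptr -0.061 529.9999999999984 535.4999999999977
scene ptr -0.064 529.9999999999984 534.4999999999978
top red -0.072 532.5
top red -0.075 532.7
top red -0.08 532.5
top ptr -0.055 523.999999999999 531.9999999999982
top ptr -0.058 522.9999999999991 532.4999999999981
top ptr -0.061 524.9999999999989 532.9999999999981
top ptr -0.064 525.4999999999989 532.9999999999981
```

View pics/w8.png

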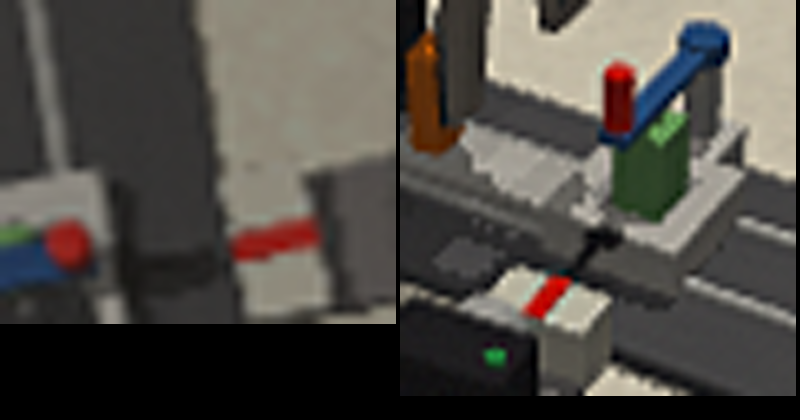

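Viewed 12. The pointer runs into the band in both views, and the seal stands under the shut lever. The remaining offsets straddle zero: scene +1.5 mm, top about −1 mm, wrist −0.6 mm. That is well inside the 10 mm band, so I'm handing in while holding the handle.

```bash
python3 -c "
from h import *
s=manip.sense();print(s['eef_pos'],s['width'],s['qd'].round(3));print(manip.job_done())"
```

```text
[0.40744053 0.08236656 0.06605018] 0.017851184407364506 [-0.001  0.001  0.    -0.001  0.002 -0.001]
the job is handed in; nothing more can be done
None
```

The job is handed in. The green seal stone stands upright in the pocket, the lever is shut over it, and the arm is holding the carriage at the mark by the handle.

- **Seal:** I took the smaller green block on the tray, not the larger loose one beside it. It went into the pocket with no sign of jamming, and the next picture showed it standing seated.
- **Lever:** I swung it from about 78° open until it met a hard stop at about 11 N, with the carriage still home. The last view shows it still across the top of the seal.
- **Carriage:** I pulled it about 72 mm against the spring and gripped the handle at a 35 N setting. The arm was still when I handed in, about 23 s into the run.

**Checks that disagreed:** the views differ on how well the pointer is centred on the 10 mm red band. The scene camera puts it about 1.5 mm short. The top view (roughly 1 mm) and the wrist pictures (about 0.6 mm) put it past centre. I left it in the middle of that spread.

I did not touch the other seals, the ink dish or the brush pot, but I took no separate final check of them.

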